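# Gauge a sloping guide tube and present the gauge level

## Task

Turn the black clamp knob counter-clockwise as far as it goes to free the depth gauge, then lift the gauge out of its stand and slide its steel rod down the sloping guide tube of the drilling jig until the collar stops against the tube's mouth. Draw the rod all the way out again and finish still holding the gauge, level and still, about 20 cm above the bench, so that its tip can be read. Leave the tape roll, the wax block and the wax carving where they are.

Things in the scene. Friction and masses are not known exactly. Their poses are not given: they have to be found in the camera images.
- clamp_knob (a joint): the clamp knob's angle in rad about the vertical: 0 = clamp finger straight across the gauge's rod (starts 0 to 0.25), grows counter-clockwise seen from above to 1.57 = finger parallel to the rod, the gauge is free (the rod is clear from 1.0 on). It stays where it is left; about 0.05 N m turns it
- knob_grip (a point): on the knob's upright turning axis at the height to grip, 75 mm above the bench, 10 mm below the knob's top. Black bar grip 13 mm thick, 36 mm long, 26 mm tall, centred on the axis; under it a 5 mm boss, then a steel clamp finger 12 mm wide, reaching 35 mm from the axis. This point's y axis lies along the bar and turns with the knob; the finger points along -y
- clamp_stand: aluminium stand, fixed: base 190 x 60 x 10 mm, two open saddles in which the gauge lies level, its axis 45 mm above the bench. Origin on the bench under the front face of the gauge's collar; x along the gauge towards its tip, z up. Saddles at x = -94 to -82 (handle) and 24 to 36 mm (rod), 30 mm wide, tops at 49 mm; knob's axis at x = 60, y = 27 mm
- depth_gauge: the depth gauge, loose, about 70 g, straight: steel rod 8 mm thick, 90 mm long, tapered tip (last 6 mm); steel collar 32 mm wide, 8 mm thick; square wooden handle 14 x 14 x 90 mm. Origin on the axis in the collar's front face (tip side); x along the rod to the tip, z up as it lies. Collar x = -8 to 0, handle x = -98 to -8 mm. Lifts straight up out of the stand once the clamp is free
- gauge_handle (a point): point on the gauge's axis in the handle, 40 mm behind the collar's front face, 17 mm behind the balance point: free room for the fingers on both sides; the same axes as the gauge
- gauge_tip (a point): the end of the gauge's rod, 90 mm ahead of the collar's front face
- guide_tube: steel guide tube of the drilling jig, fixed, sloping 25 degrees below level. Origin in the centre of its upper mouth (85 mm above the bench); x axis runs down along the bore, z axis points up square to it. Bore 16 mm in diameter, 105 mm long, open below; the mouth is a funnel 27 mm wide inside and 35 mm outside that narrows to the bore over 12 mm
- drill_jig: the dark steel jig that carries the guide tube, fixed: base 130 x 64 x 10 mm, two upright supports 30 mm wide under the tube. Origin under the base's centre; x axis along the tube's direction seen from above; the tube's mouth is at x = -50 mm
- tape_roll: bystander: roll of tan tape lying flat, 73 mm in diameter, 18 mm high; origin at the centre of its underside
- wax_block_b: bystander: sawn green wax block 42 x 55 x 24 mm; origin at the centre of its underside
- wax_rose: bystander: round wax carving 53 mm in diameter, 12 mm high; origin at the centre of its underside
- lamp_head (a point): centre of the black head of the work lamp, a fixed obstacle that hangs over the blue tray to the right of the work, between the arm's start and the work: about 65 mm (x) x 360 mm (y) x 85 mm (z), its underside 0.205 m and its top 0.29 m above the bench; its arm rises from its far side to the back right. Go round in front of it (nearer the robot) or well above it

How it is judged:
On the way, in this order (a step that is already met when the one before it is completed fails the run):
1. the clamp knob is turned counter-clockwise to free the gauge, which still lies in its stand (value of joint clamp_knob above 1.15 rad and distance of depth_gauge from where it was at the start of the episode below 0.02 m), for 0.1 s.
2. the gauge's rod is in the guide tube and its collar stands against the mouth (x of depth_gauge in the frame of guide_tube above -0.003 m and distance between depth_gauge and guide_tube below 0.008 m and x of gauge_tip in the frame of guide_tube above 0.08 m and angle between the x axis of depth_gauge and the x axis of guide_tube, either way round below 0.12 rad), for 0.1 s.
3. the rod is drawn right out of the tube (x of gauge_tip in the frame of guide_tube below -0.005 m), for 0.1 s.
At the end, for the whole second after the job is handed in: The fingers hold the gauge, nothing else carries it: its axis is level within 0.1 rad, its collar's front face is 0.15 to 0.35 m and its tip over 0.15 m above the bench, it is still (under 0.03 m/s and 0.3 rad/s), and the clamp knob is left freed (over 1.0 rad) (angle between depth_gauge's own x axis and vertical between 1.4708 and 1.6708 rad and height (world z) of depth_gauge between 0.15 and 0.35 m and height (world z) of gauge_tip above 0.15 m and linear speed of depth_gauge below 0.03 m/s and angular speed of depth_gauge below 0.3 rad/s and contact force between the fingers and depth_gauge above 1 N and contact force between depth_gauge and drill_jig below 0.05 N and contact force between depth_gauge and clamp_stand below 0.05 N and value of joint clamp_knob above 1 rad); the arm keeps its last pose, push and grip.
It fails at once if the tape roll, the wax block or the wax carving is moved by more than 3 cm (distance of any of tape_roll, wax_block_b, wax_rose from where it was at the start of the episode above 0.03 m).
It also fails if it takes over 58 s, if anything falls off the work surface, if the arm or the gripper's body presses on something with over 40 N, if the wrist force passes 120 N, or if a joint passes its speed limit or range.

## Robot

A 7-joint arm with a two-finger parallel gripper is mounted at the origin on a cart in front of the work surface, level with it; the furniture and walls round the work are solid. World frame = base frame: x ahead of the robot, y to its left, z up, the work surface at z = 0. Lengths are in m, angles in rad, forces in N, time in s.
With the tool pointing down it reaches from about 0.425 to 0.925 m from the base axis. Payload 6.8 kg.
Tool frame: the origin (TCP) lies on the mounting face of the last link; the fingertips stand 173 mm ahead of it and the grasp point (between the pads) lies 155 mm ahead of it; z points along the fingers, y is the line along which they close (so a half turn about z gives the same grasp; the last joint's range is limited). The gripper opens to 85 mm and grips with 20 to 120 N. Pads are 22 mm wide; open, the fingers measure 114 mm over their backs; the gripper's body (76 mm by 85 mm) begins 54 mm behind the grasp point. The pads swing forward as they close: fully open they stand 13 mm farther back than shut.
Start: joints at [-1.413, 0.477, 0.022, 1.555, -0.011, 1.109, -0.083], TCP at [0.177, 0.651, 0.405] pointing down, gripper open.
Joint ranges: [-2.96, 2.96], [-0.34, 2.1], [-1.41, 1.46], [0.24, 2.44], [-1.37, 4.51], [0.17, 1.92], [-2.96, 2.96]. Speed limits (rad/s): [2.39, 2.39, 3.14, 3.14, 3.14, 3.14, 3.14].

## Interface

Orientations are given as a rotation vector (axis times angle).
In Python, from bench import r gives the robot as it stands.
- The arm moves only by the tool carry_out, never from a script. Its argument "moves" is a list of rows, each a list of 5 numbers: the shift along the tool's x, y, z in m, then the turn about the tool's z in rad, then the finger opening in m, from 0 to 0.0854. In form: [[dx, dy, dz, roll, claw], ...]. A call has exactly 8 rows; each row is the pose to reach, as a shift and turn from the pose commanded when the call began, along the tool's axes at that moment; what a row does not reach only later rows make up. A row lasts 1/10 s, in which the tool goes at most 50 mm and 8.59 degrees, less where a joint would pass 70% of its speed; a pose out of reach is approached as far as the arm can. A call with a gripper value outside its range is refused whole. The fingers move at their own pace and stop on an object; "force" is the grip in N (left out, the last holds). Time passes only in rows, so rows that repeat a pose let the fingers close, or fill a call up. It gives the time, the measured TCP pose, the force, the opening and the grip force at its end, in the units of the state.
- r.get_obs(): the state, without advancing time (a new reading comes with each control period).
- r.grab_frame(name): name is "scene" or "side" or "wrist"; returns the picture (480x640x3 uint8, red, green, blue); there is no depth.
- r.calibration(name): a dict with "fx", "fy", "cx", "cy" (pixels), "rvec" (rotation vector, rad) and "tvec" (3), from world to camera coordinates, as OpenCV has them. Camera axes: x right, y down, z forward; pixel columns grow to the right and rows downward; lengths in m; the calibration is good to about 2 mm. A picture is of the moment at which its call begins: read the wrist's pose just before it. calibration takes no time and is no camera call; for the wrist camera it gives the pose at the moment of the call.
- r.hand_in(): hands the job in; it is judged then, once.
The state is a dict: "clock": time; "joints": joint angles; "qvel": joint speeds; "tau": joint torques, N m; "tcp_pos": TCP position; "orientation": TCP orientation; "contact_force": force on the tool from outside, world axes, zero at the start; "moment": the same for the moment, N m; "grip_width": finger opening in m; "gripper_force": force on a finger pad.
Only numpy, scipy, OpenCV 4.12 (cv2) and the standard library are available. Lean on these libraries where they do the work, as an engineer would, in place of code of your own. Each camera call takes 0.05 s, during which the arm holds its last target. There are 200 camera calls.

## Working session

There is one attempt and no reset: what is moved stays moved. The work goes in short steps, Python scripts to look and compute and a tool call to move; the robot and the scene stay as the last step left them, time stands still between calls to the robot, and variables do not carry over. Pictures are saved under pics/ and viewed, at most 10 in all, crops included, and the job is handed in when it is done.

Besides the shell and the picture viewer there is one more tool, called after "Call:" in YAML: its name, and indented under it one key for each argument. carry_out: Moves the arm, as the interface text tells. Its arguments: {"type":"object","properties":{"moves":{"type":"array","items":{"type":"array","items":{"type":"number"}}},"force":{"type":"number"}},"required":["moves"]}

```bash
mkdir -p pics; ls
python3 - <<'E'
from bench import r
import cv2,numpy as np
print(r.get_obs())
for n in ["scene","side"]:
    c=r.calibration(n);print(n,c)
    R=cv2.Rodrigues(np.array(c["rvec"],float))[0];print(-R.T@np.array(c["tvec"]))
    cv2.imwrite(f"pics/{n}0.png",r.grab_frame(n)[:,:,::-1])
E
```

```text
pics
{'clock': 0.0, 'joints': array([-1.41310632,  0.47781293,  0.02235685,  1.55644572, -0.01148121,
        1.10927398, -0.08309405]), 'qvel': array([-3.75760824e-05,  3.30506968e-05,  3.49658533e-04,  1.11152144e-03,
       -4.05067987e-05,  5.43347709e-04,  1.10449458e-03]), 'tau': array([ 3.79850690e-04, -5.96452904e+01,  1.60761449e+00, -2.81203204e+01,
        1.23296547e-02,  9.27670626e-03, -1.42971876e-05]), 'tcp_pos': array([0.17723534, 0.65103807, 0.40371957]), 'orientation': array([-4.16230870e-01, -3.11381427e+00,  2.84265282e-03]), 'contact_force': array([ 0.03336399,  0.31969311, -0.66158814]), 'moment': array([-0.00297777,  0.00531064,  0.01661682]), 'gripper_force': 0.0, 'grip_width': 0.08553624913567878}
scene {'fx': 566.288036932106, 'fy': 566.288036932106, 'cx': 315.6363740190832, 'cy': 231.15929030645563, 'rvec': array([ 2.35085494, -0.62816067,  0.21482383]), 'tvec': array([-0.49502054,  0.33995303,  1.1180707 ])}
[ 0.207748   -0.67125151  1.05686218]
side {'fx': 465.5185039471261, 'fy': 465.5185039471261, 'cx': 319.6856338309722, 'cy': 238.50903154259453, 'rvec': array([ 0.13914033, -2.65148787,  1.53908613]), 'tvec': array([0.58202816, 0.16526994, 0.84585115])}
[0.49357625 0.71438106 0.57234368]
```

View pics/scene0.png

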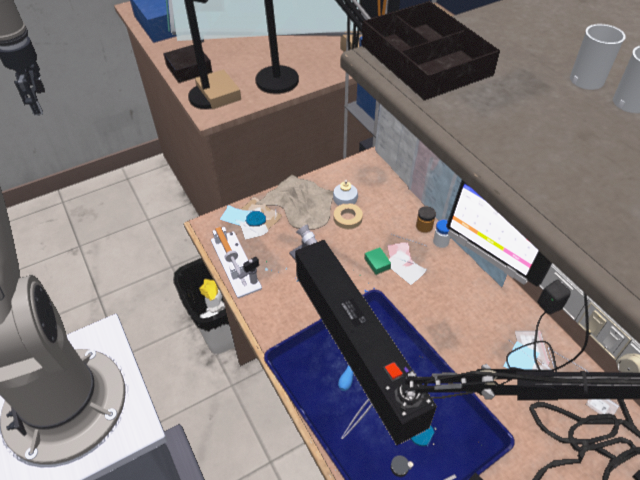

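View pics/side0.png

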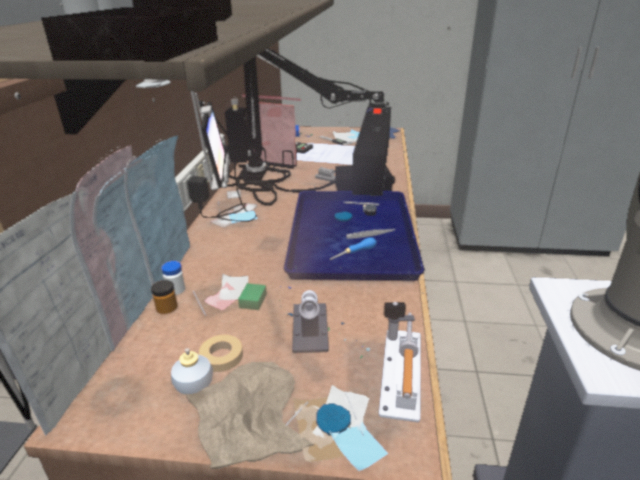

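Run:
```python
import cv2,numpy as np
a=cv2.imread("pics/scene0.png")[215:305,195:330]; b=cv2.imread("pics/side0.png")[280:425,280:430]
A=cv2.resize(a,None,fx=4,fy=4,interpolation=cv2.INTER_CUBIC)
B=cv2.resize(b,None,fx=4,fy=4,interpolation=cv2.INTER_CUBIC)
cv2.imwrite("pics/ca.png",A);cv2.imwrite("pics/cb.png",B)
```

```text
(no output)
```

View pics/ca.png

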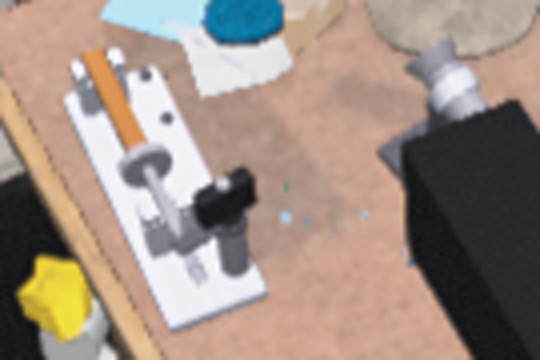

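View pics/cb.png

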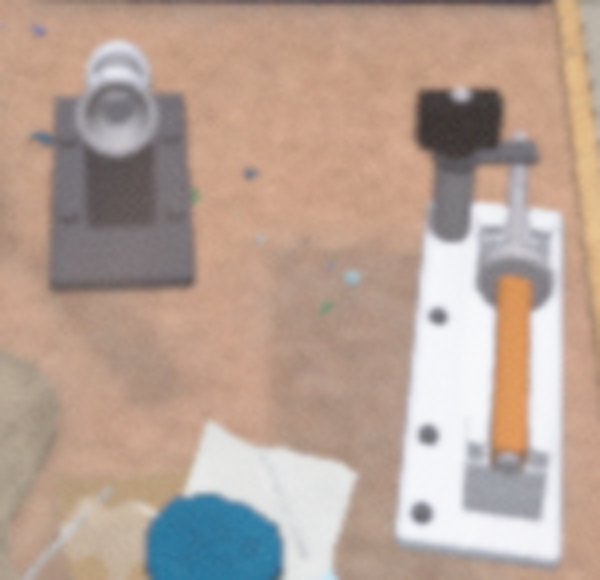

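```bash
cat > h.py <<'E'
import numpy as np, cv2
from bench import r
from scipy.spatial.transform import Rotation as Ro
def cam(n):
    c=r.calibration(n); R=cv2.Rodrigues(np.array(c["rvec"],float))[0]
    return c,R,np.array(c["tvec"],float)
def ray(cal,p):
    c,R,t=cal; d=R.T@np.array([(p[0]-c["cx"])/c["fx"],(p[1]-c["cy"])/c["fy"],1.]); return -R.T@t,d
def onz(cal,p,z):
    o,d=ray(cal,p); return o+d*(z-o[2])/d[2]
def tri(l):
    A=np.zeros((3,3));b=np.zeros(3)
    for cal,p in l:
        o,d=ray(cal,p); d=d/np.linalg.norm(d); M=np.eye(3)-np.outer(d,d); A+=M;b+=M@o
    return np.linalg.solve(A,b)
def proj(cal,P):
    c,R,t=cal; P=np.atleast_2d(P)@R.T+t; return np.c_[c["cx"]+c["fx"]*P[:,0]/P[:,2],c["cy"]+c["fy"]*P[:,1]/P[:,2]]
E
python3 - <<'E'
from h import *
np.set_printoptions(precision=4,suppress=True)
S=cam("scene");D=cam("side")
a=lambda u,v:(u/4+195-.4,v/4+215-.4); b=lambda u,v:(u/4+280-.4,v/4+280-.4)
print("base sc",*[onz(S,a(*p),.01) for p in [(66,98),(155,65),(267,294),(170,328)]])
print("base sd",*[onz(D,b(*p),.01) for p in [(397,545),(558,560),(562,208),(425,203)]])
print("knobtop",onz(S,a(224,187),.085),onz(D,b(460,95),.085))
print("handle back end ",onz(S,a(95,52),.052),onz(D,b(509,457),.052))
print("collar c",onz(S,a(146,166),.045),onz(D,b(515,272),.045))
print("tip",onz(D,b(521,135),.045))
print("jig",*[onz(D,b(*p),.01) for p in [(52,285),(192,281),(188,95),(57,93)]])
print("mouth",onz(D,b(117,115),.085),onz(S,a(432,62),.085))
print("others",onz(S,(350,215),.018),onz(S,(378,261),.02),onz(S,(256,218),.01))
E
```

```text
base sc [0.4134 0.2416 0.01  ] [0.4714 0.2386 0.01  ] [0.4555 0.0481 0.01  ] [0.3983 0.0546 0.01  ]
base sd [0.4704 0.2467 0.01  ] [0.4127 0.2475 0.01  ] [0.3978 0.0553 0.01  ] [0.4588 0.0577 0.01  ]
knobtop [0.4487 0.0729 0.085 ] [0.4482 0.075  0.085 ]
handle back end  [0.4341 0.2297 0.052 ] [0.4329 0.2398 0.052 ]
collar c [0.4264 0.14   0.045 ] [0.4253 0.1371 0.045 ]
tip [0.4184 0.049  0.045 ]
jig [0.6181 0.1259 0.01  ] [0.5585 0.1177 0.01  ] [ 0.5734 -0.0111  0.01  ] [ 0.6377 -0.0068  0.01  ]
mouth [0.591  0.1019 0.085 ] [0.5905 0.0952 0.085 ]
others [0.7433 0.1321 0.018 ] [ 0.7214 -0.0261  0.02  ] [0.5384 0.2492 0.01  ]
```

Run:
```python
from h import *
np.set_printoptions(precision=4,suppress=True)
S=cam("scene");D=cam("side")
print("lamp",onz(S,(297,256),.29),onz(S,(327,241),.29),onz(S,(434,400),.29),onz(D,(340,190),.205),onz(D,(392,192),.205))
o=r.get_obs();R=Ro.from_rotvec(o["orientation"]).as_matrix();print(R)
x=np.array([-.078,-.997,0]);y=np.array([.997,-.078,0])
for n,p in dict(knob=[.4484,.074,.33],).items(): print(n,R.T@(np.array(p)-o["tcp_pos"]))
b=lambda u,v:(u/4+280-.4,v/4+280-.4)
for p in [(418,91),(502,91)]: print(onz(D,b(*p),.085))
W=cam("wrist"); print("wrist cam in tool",R.T@(-W[1].T@W[2]-o["tcp_pos"]), R.T@W[1].T)
```

```text
lamp [ 0.4726 -0.1141  0.29  ] [ 0.5348 -0.111   0.29  ] [ 0.5165 -0.4436  0.29  ] [ 0.5562 -0.1183  0.205 ] [ 0.456  -0.1163  0.205 ]
[[-0.9649  0.2626 -0.0003]
 [ 0.2626  0.9649 -0.0016]
 [-0.0001 -0.0016 -1.    ]]
knob [-0.4132 -0.4855  0.0747]
[0.4659 0.0739 0.085 ]
[0.4305 0.0706 0.085 ]
wrist cam in tool [ 0.0764 -0.0007  0.0307] [[ 0.0008 -0.9533 -0.3019]
 [ 1.      0.0009 -0.0001]
 [ 0.0004 -0.3019  0.9533]]
```

Call:
carry_out:
  moves:
    - [-0.03, -0.035, 0, 0.14, 0.085]
    - [-0.06, -0.07, 0, 0.28, 0.085]
    - [-0.09, -0.105, 0, 0.42, 0.085]
    - [-0.12, -0.14, 0, 0.56, 0.085]
    - [-0.15, -0.175, 0, 0.7, 0.085]
    - [-0.18, -0.21, 0, 0.84, 0.085]
    - [-0.21, -0.245, 0, 0.98, 0.085]
    - [-0.24, -0.28, 0, 1.12, 0.085]
  force: 30

```text
clock: 0.9
tcp_pos: [0.3357, 0.3161, 0.4045]
orientation: [-2.014, -2.411, 0.0]
contact_force: [1.6, 0.1, 0.2]
grip_width: 0.0851
gripper_force: 0.0
```

```bash
cat >> h.py <<'E'
def to(p,yaw):
    "shift in tool axes and roll to bring the GRASP point to p with tool y at yaw"
    o=r.get_obs();R=Ro.from_rotvec(o["orientation"]).as_matrix()
    y=np.arctan2(R[1,1],R[0,1]); g=o["tcp_pos"]+R[:,2]*.155
    dy=(yaw-y+np.pi)%(2*np.pi)-np.pi
    print("t",round(o["clock"],2),"grasp",g.round(4),"yaw",y.round(3),"tilt",R[:,2].round(4),"q7",o["joints"][6].round(2),"F",o["contact_force"].round(1),"w",round(o["grip_width"],4),round(o["gripper_force"],1))
    print("shift",(R.T@(np.array(p)-g)).round(4),"roll",(-dy).round(3))
E
python3 -c "
from h import *
to([.4484,.074,.21],-1.48)"
```

```text
t 0.9 grasp [0.3357 0.3161 0.2495] yaw 0.179 tilt [-3.e-04 -0.e+00 -1.e+00] q7 -0.66 F [1.6 0.1 0.2] w 0.0851 0.0
shift [-0.2584  0.0678  0.0395] roll 1.659
```

Call:
carry_out:
  moves:
    - [-0.04, 0.01, 0, 0.14, 0.085]
    - [-0.08, 0.02, 0, 0.28, 0.085]
    - [-0.12, 0.032, 0, 0.42, 0.085]
    - [-0.16, 0.043, 0, 0.56, 0.085]
    - [-0.2, 0.053, 0, 0.7, 0.085]
    - [-0.235, 0.062, 0, 0.84, 0.085]
    - [-0.258, 0.068, 0, 0.98, 0.085]
    - [-0.258, 0.068, 0, 1.12, 0.085]

```text
clock: 1.7
tcp_pos: [0.4504, 0.0735, 0.4048]
orientation: [2.989, 0.964, 0.0]
contact_force: [-0.2, 0.9, -0.2]
grip_width: 0.085
gripper_force: 0.0
```

Call:
carry_out:
  moves:
    - [0, 0, 0, 0.14, 0.085]
    - [0, 0, 0, 0.28, 0.085]
    - [0, 0, 0, 0.42, 0.085]
    - [0, 0, 0, 0.54, 0.085]
    - [0, 0, 0, 0.54, 0.085]
    - [0, 0, 0, 0.54, 0.085]
    - [0, 0, 0, 0.54, 0.085]
    - [0, 0, 0, 0.54, 0.085]

```text
clock: 2.5
tcp_pos: [0.4496, 0.077, 0.4047]
orientation: [-3.138, -0.153, 0.0]
contact_force: [0.0, -1.0, -0.6]
grip_width: 0.085
gripper_force: 0.0
```

```bash
python3 -c "
from h import *
to([.4484,.074,.078],-1.48)
W=cam('wrist');cv2.imwrite('pics/w1.png',r.grab_frame('wrist')[:,:,::-1])
import pickle;pickle.dump(W,open('w1.pkl','wb'))"
```

```text
t 2.5 grasp [0.4496 0.077  0.2497] yaw -1.474 tilt [-1.e-04  1.e-04 -1.e+00] q7 -1.66 F [ 0.  -1.  -0.6] w 0.085 0.0
shift [-0.0015  0.0029  0.1717] roll 0.006
```

View pics/w1.png

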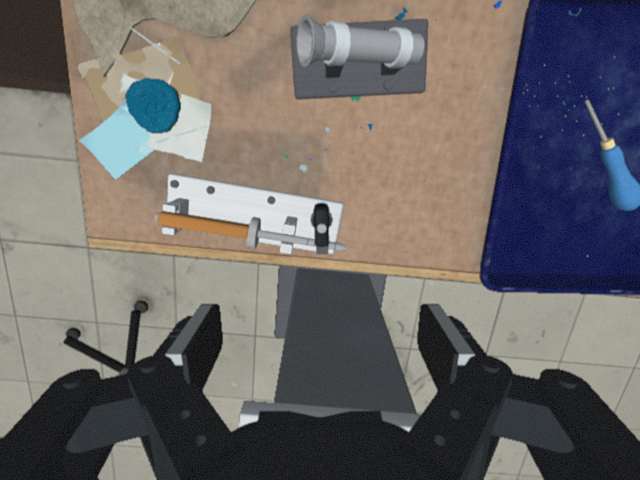

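```bash
python3 -c "
import cv2,numpy as np
a=cv2.imread('pics/w1.png')
c=np.vstack([a[5:105,150:440],a[165:265,150:440]])
cv2.imwrite('pics/w1c.png',cv2.resize(c,None,fx=2.7,fy=2.7,interpolation=cv2.INTER_CUBIC))"
```

```text
(no output)
```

View pics/w1c.png

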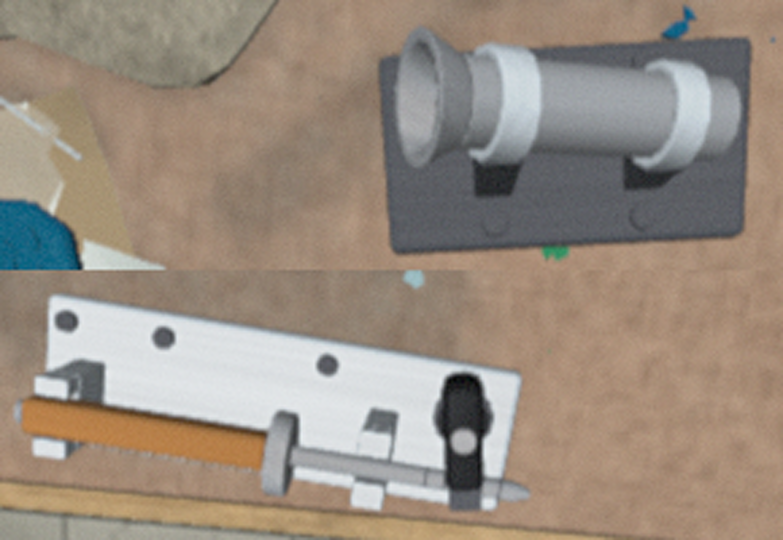

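Run:
```python
from h import *
import pickle;W=pickle.load(open('w1.pkl','rb'))
np.set_printoptions(precision=4,suppress=True)
a=lambda u,v:(u/2.7+150-.3,v/2.7+5-.3); b=lambda u,v:(u/2.7+150-.3,v/2.7+65-.3)
f=lambda n,*l:print(n,*l)
print("base",*[onz(W,b(*p),.01) for p in [(50,296),(520,374)]])
print("knob far,dot,near",*[onz(W,b(*p),.085) for p in [(462,375),(463,441),(463,488)]])
print("handle end, rod tip",onz(W,b(20,413),.045),onz(W,b(527,493),.045))
print("collar front edge top/bot (y dir)",onz(W,b(291,452),.045))
print("jig",*[onz(W,a(*p),.01) for p in [(380,60),(750,40),(742,232),(397,252)]])
print("mouth c",onz(W,a(427,97),.085))
print("tube end c",onz(W,a(738,103),.085-.105*np.sin(.4363)))
# project model for knob
S=cam("scene")
```

```text
base [0.4713 0.2387 0.01  ] [0.4586 0.0521 0.01  ]
knob far,dot,near [0.4707 0.0769 0.085 ] [0.449  0.0744 0.085 ] [0.433  0.0728 0.085 ]
handle end, rod tip [0.4328 0.2363 0.045 ] [0.4203 0.0471 0.045 ]
collar front edge top/bot (y dir) [0.4276 0.1365 0.045 ]
jig [0.6196 0.12   0.01  ] [ 0.638  -0.0063  0.01  ] [ 0.5779 -0.0152  0.01  ] [0.5588 0.1094 0.01  ]
mouth c [0.5929 0.0989 0.085 ]
tube end c [0.611  0.0017 0.0406]
```

Call:
carry_out:
  moves:
    - [-0.001, 0.0025, 0.04, 0, 0.05]
    - [-0.001, 0.0025, 0.08, 0, 0.05]
    - [-0.001, 0.0025, 0.115, 0, 0.05]
    - [-0.001, 0.0025, 0.14, 0, 0.05]
    - [-0.001, 0.0025, 0.16, 0, 0.05]
    - [-0.001, 0.0025, 0.171, 0, 0.05]
    - [-0.001, 0.0025, 0.171, 0, 0.02]
    - [-0.001, 0.0025, 0.171, 0, 0.0]
  force: 40

```text
clock: 3.35
tcp_pos: [0.4492, 0.0744, 0.2342]
orientation: [-3.138, -0.15, -0.001]
contact_force: [1.3, -1.1, -0.5]
grip_width: 0.022
gripper_force: 0.0
```

Call:
carry_out:
  moves:
    - [0, 0, 0, 0, 0]
    - [0, 0, 0, 0, 0]
    - [0, 0, 0, 0, 0]
    - [0, 0, 0, -0.12, 0]
    - [0, 0, 0, -0.24, 0]
    - [0, 0, 0, -0.36, 0]
    - [0, 0, 0, -0.48, 0]
    - [0, 0, 0, -0.6, 0]

```text
clock: 4.15
tcp_pos: [0.4492, 0.0755, 0.2349]
orientation: [-2.949, -1.079, -0.004]
contact_force: [-2.7, 4.0, 5.6]
grip_width: 0.012
gripper_force: 58.2
```

```bash
python3 -c "
from h import *
to([.449,.0745,.078],-.07)"
```

```text
t 4.15 grasp [0.4495 0.0758 0.0799] yaw -0.869 tilt [ 0.0017  0.0022 -1.    ] q7 -0.88 F [-2.7  4.   5.6] w 0.012 58.2
shift [-0.0012  0.0007  0.0019] roll -0.799
```

Call:
carry_out:
  moves:
    - [0, 0, 0, -0.13, 0]
    - [0, 0, 0, -0.26, 0]
    - [0, 0, 0, -0.39, 0]
    - [0, 0, 0, -0.52, 0]
    - [0, 0, 0, -0.65, 0]
    - [0, 0, 0, -0.77, 0]
    - [0, 0, 0, -0.82, 0]
    - [0, 0, 0, -0.82, 0]

```text
clock: 4.95
tcp_pos: [0.4488, 0.0758, 0.2349]
orientation: [-2.279, -2.16, -0.004]
contact_force: [-4.7, 6.7, 8.4]
grip_width: 0.0121
gripper_force: 58.7
```

```bash
python3 -c "
from h import *
to([.449,.0745,.078],-.07); print(r.get_obs()['moment'])"
```

```text
t 4.95 grasp [0.4489 0.0762 0.0799] yaw -0.054 tilt [ 8.0e-04  2.6e-03 -1.0e+00] q7 -0.23 F [-4.7  6.7  8.4] w 0.0121 58.7
shift [-0.0017  0.0002  0.0019] roll 0.016
[ 1.35508308  0.82669156 -0.5021678 ]
```

Call:
carry_out:
  moves:
    - [0, 0, 0, 0, 0.05]
    - [0, 0, 0, 0, 0.05]
    - [0, 0, 0, 0, 0.05]
    - [0, 0, -0.03, 0, 0.05]
    - [0, 0, -0.06, 0, 0.05]
    - [0, 0, -0.09, 0, 0.05]
    - [0, 0, -0.1, 0, 0.05]
    - [0, 0, -0.1, 0, 0.05]

```text
clock: 5.75
tcp_pos: [0.4493, 0.0744, 0.3348]
orientation: [2.281, 2.159, 0.004]
contact_force: [0.3, 0.4, -0.8]
grip_width: 0.0496
gripper_force: 0.0
```

```bash
python3 -c "
from h import *
to([.4291,.1762,.15],-.07)
W=cam('wrist');cv2.imwrite('pics/w2.png',r.grab_frame('wrist')[:,:,::-1])
import pickle;pickle.dump(W,open('w2.pkl','wb'))"
```

```text
t 5.75 grasp [0.4497 0.0746 0.1798] yaw -0.055 tilt [ 0.0029  0.0011 -1.    ] q7 -0.29 F [ 0.3  0.4 -0.8] w 0.0496 0.0
shift [ 0.1003 -0.0263  0.0299] roll 0.015
```

View pics/w2.png

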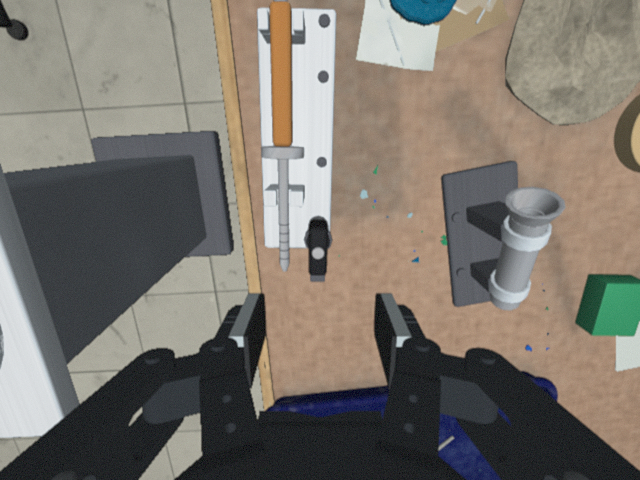

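Run:
```python
from h import *
import pickle;W=pickle.load(open('w2.pkl','rb'))
np.set_printoptions(precision=4,suppress=True)
g=lambda p,z:onz(W,p,z)
print("handle, collar front, tip",g((282,60),.052),g((283,156),.045),g((284,270),.045))
print("knob dot",g((318,253),.085))
print("mouth",g((533,205),.085),g((534,206),.085)); print("tube end",g((507,300),.0406))
print("jig base",g((443,176),.01),g((517,161),.01),g((455,306),.01))
```

```text
handle, collar front, tip [0.4326 0.1994 0.052 ] [0.4271 0.1372 0.045 ] [0.4201 0.0466 0.045 ]
knob dot [0.4496 0.0739 0.085 ]
mouth [0.5919 0.0994 0.085 ] [0.5927 0.0987 0.085 ]
tube end [0.6086 0.0066 0.0406]
jig base [0.5586 0.1113 0.01  ] [0.6204 0.1205 0.01  ] [ 0.577  -0.0139  0.01  ]
```

Call:
carry_out:
  moves:
    - [0.04, -0.01, 0, 0.018, 0.05]
    - [0.08, -0.02, 0, 0.018, 0.05]
    - [0.1005, -0.0257, 0, 0.018, 0.05]
    - [0.1005, -0.0257, 0.03, 0.018, 0.05]
    - [0.1005, -0.0257, 0.065, 0.018, 0.05]
    - [0.1005, -0.0257, 0.1, 0.018, 0.05]
    - [0.1005, -0.0257, 0.125, 0.018, 0.05]
    - [0.1005, -0.0257, 0.135, 0.018, 0.05]
  force: 25

```text
clock: 6.6
tcp_pos: [0.427, 0.1753, 0.1952]
orientation: [-2.3, -2.138, 0.011]
contact_force: [0.4, -0.8, 0.2]
grip_width: 0.0501
gripper_force: 0.0
```

```bash
python3 -c "
from h import *
to([.4297,.1764,.045],-.073)"
```

```text
t 6.6 grasp [0.4261 0.1747 0.0402] yaw -0.073 tilt [-0.0059 -0.0036 -1.    ] q7 -0.49 F [ 0.4 -0.8  0.2] w 0.0501 0.0
shift [ 0.0019  0.0034 -0.0049] roll 0.0
```

Call:
carry_out:
  moves:
    - [0.002, 0.003, -0.004, 0, 0.05]
    - [0.002, 0.003, -0.004, 0, 0.05]
    - [0.002, 0.003, -0.004, 0, 0.0]
    - [0.002, 0.003, -0.004, 0, 0.0]
    - [0.002, 0.003, -0.004, 0, 0.0]
    - [0.002, 0.003, -0.004, 0, 0.0]
    - [0.002, 0.003, -0.004, 0, 0.0]
    - [0.002, 0.003, -0.004, 0, 0.0]

```text
clock: 7.4
tcp_pos: [0.4308, 0.1783, 0.2035]
orientation: [-2.299, -2.139, 0.002]
contact_force: [-5.7, 0.1, 9.4]
grip_width: 0.0137
gripper_force: 26.2
```

```bash
python3 -c "
from h import *
to([.4297,.1764,.045],-.073)"
```

```text
t 7.4 grasp [0.4305 0.1783 0.0485] yaw -0.072 tilt [-1.9e-03  4.0e-04 -1.0e+00] q7 -0.49 F [-5.7  0.1  9.4] w 0.0137 26.2
shift [-0.002  -0.0007  0.0035] roll 0.001
```

Call:
carry_out:
  moves:
    - [0, 0, -0.03, 0, 0]
    - [0, 0, -0.065, 0, 0]
    - [0, 0, -0.1, 0, 0]
    - [0.02, 0.03, -0.11, -0.05, 0]
    - [0.04, 0.06, -0.11, -0.1, 0]
    - [0.06, 0.09, -0.11, -0.15, 0]
    - [0.08, 0.12, -0.11, -0.2, 0]
    - [0.091, 0.131, -0.11, -0.219, 0]

```text
clock: 8.2
tcp_pos: [0.5714, 0.2603, 0.3134]
orientation: [2.051, 2.378, 0.004]
contact_force: [0.3, -0.2, -0.7]
grip_width: 0.0134
gripper_force: 24.8
```

Call:
carry_out:
  moves:
    - [0, 0, 0.02, 0, 0]
    - [0, 0, 0.04, 0, 0]
    - [0, 0, 0.04, 0, 0]
    - [0, 0, 0.04, 0, 0]
    - [0, 0, 0.04, 0, 0]
    - [0, 0, 0.04, 0, 0]
    - [0, 0, 0.04, 0, 0]
    - [0, 0, 0.04, 0, 0]

```text
clock: 9.0
tcp_pos: [0.5692, 0.2592, 0.2732]
orientation: [2.053, 2.377, 0.001]
contact_force: [-0.2, 0.8, -0.5]
grip_width: 0.0136
gripper_force: 24.8
```

```bash
python3 -c "
from h import *
to([.568,.26,.078],.147)
A=[]
for n in ['wrist','side']:
    A.append(r.grab_frame(n))
S=cam('side')
cv2.imwrite('pics/w3.png',np.hstack([A[0][:,160:560],A[1][100:400,200:460].repeat(1,0) if 0 else cv2.resize(A[1][150:400,230:430],(384,480),interpolation=cv2.INTER_CUBIC)])[:,:,::-1])
import pickle;pickle.dump(cam('wrist'),open('w3.pkl','wb'))"
```

```text
t 9.0 grasp [0.5694 0.2593 0.1182] yaw 0.146 tilt [ 7.e-04  5.e-04 -1.e+00] q7 -0.31 F [-0.2  0.8 -0.5] w 0.0136 24.8
shift [ 0.0009 -0.0013  0.0402] roll -0.001
```

View pics/w3.png

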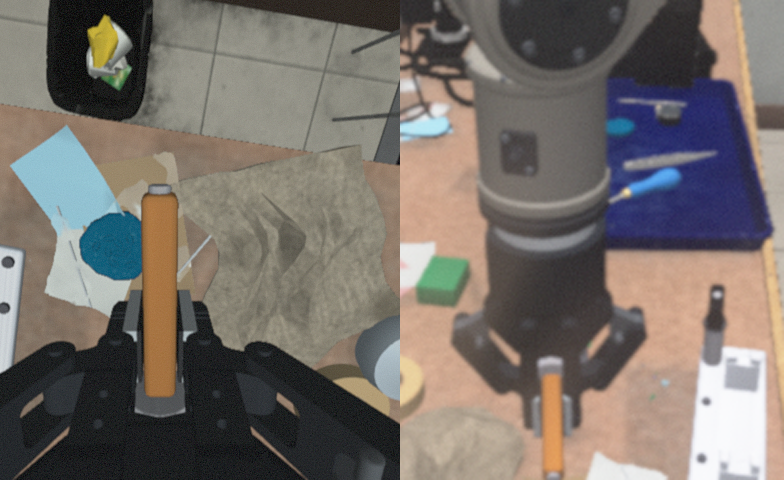

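Call:
carry_out:
  moves:
    - [0, -0.001, 0.02, 0, 0]
    - [0, -0.001, 0.04, 0, 0]
    - [0, -0.001, 0.04, 0, 0]
    - [-0.01, -0.001, 0.04, 0, 0]
    - [-0.02, -0.001, 0.04, 0, 0]
    - [-0.03, -0.001, 0.04, 0, 0]
    - [-0.038, -0.001, 0.04, 0, 0]
    - [-0.042, -0.001, 0.04, 0, 0]

```text
clock: 9.9
tcp_pos: [0.5749, 0.2162, 0.2336]
orientation: [2.055, 2.375, 0.002]
contact_force: [-0.2, 1.0, 2.0]
grip_width: 0.0135
gripper_force: 25.2
```

```bash
python3 -c "
from h import *
to([.592-.112*.1465,.1+.112*.989,.078],.147)
cv2.imwrite('pics/s4.png',cv2.resize(r.grab_frame('scene')[150:330,180:420],(800,600),interpolation=cv2.INTER_CUBIC)[:,:,::-1])"
```

```text
t 9.9 grasp [0.5752 0.2163 0.0786] yaw 0.145 tilt [ 1.5e-03  5.0e-04 -1.0e+00] q7 -0.24 F [-0.2  1.   2. ] w 0.0135 25.2
shift [-0.0055 -0.0004  0.0006] roll -0.002
```

View pics/s4.png

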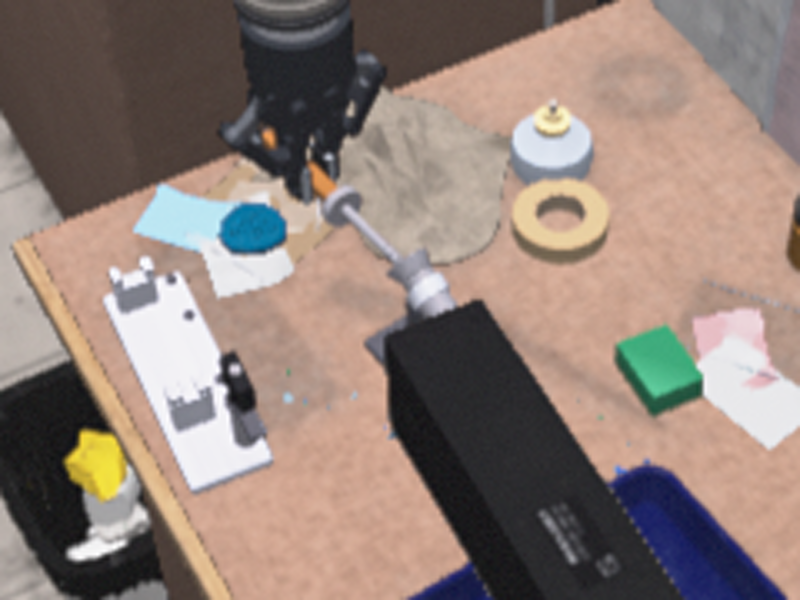

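Call:
carry_out:
  moves:
    - [-0.005, 0, 0, 0, 0]
    - [-0.005, 0, -0.006, 0, 0]
    - [-0.006, 0, -0.013, 0, 0]
    - [-0.007, 0, -0.02, 0, 0]
    - [-0.009, 0, -0.027, 0, 0]
    - [-0.01, 0, -0.034, 0, 0]
    - [-0.012, 0, -0.041, 0, 0]
    - [-0.014, 0, -0.047, 0, 0]
  force: 20

```text
clock: 10.75
tcp_pos: [0.5762, 0.2037, 0.2804]
orientation: [-2.053, -2.378, -0.001]
contact_force: [-1.2, 2.6, -1.9]
grip_width: 0.0136
gripper_force: 24.5
```

```bash
python3 -c "
from h import *
to([.592-.1015*.1465,.1+.1015*.989,.132],.147)
print('final',end=' ');to([.592-.038*.1465,.1+.038*.989,.103],.147)
cv2.imwrite('pics/s5.png',cv2.resize(r.grab_frame('scene')[180:270,250:370],(800,600),interpolation=cv2.INTER_CUBIC)[:,:,::-1])"
```

```text
t 10.75 grasp [0.5763 0.2038 0.1254] yaw 0.146 tilt [ 1.e-04  5.e-04 -1.e+00] q7 -0.23 F [-1.2  2.6 -1.9] w 0.0136 24.5
shift [-0.0035  0.0004 -0.0066] roll -0.001
final t 10.75 grasp [0.5763 0.2038 0.1254] yaw 0.146 tilt [ 1.e-04  5.e-04 -1.e+00] q7 -0.23 F [-1.2  2.6 -1.9] w 0.0136 24.5
shift [-0.067   0.0004  0.0224] roll -0.001
```

View pics/s5.png

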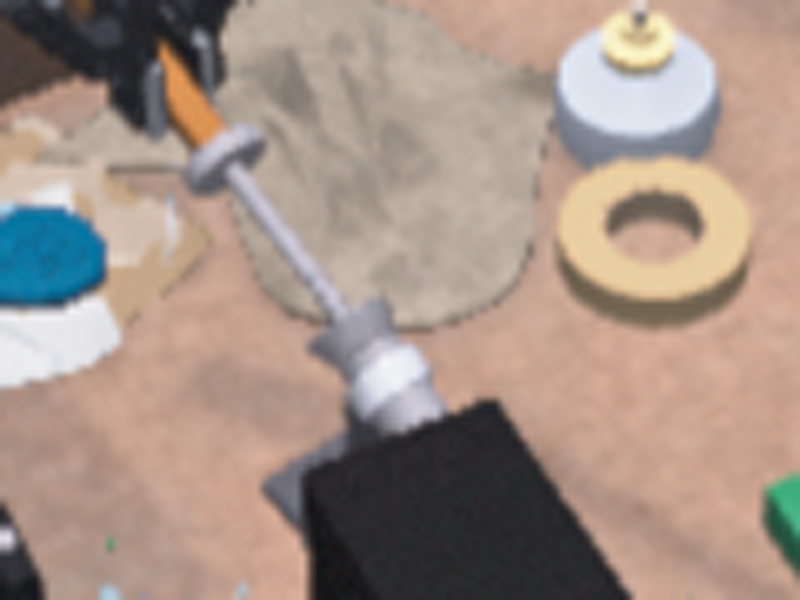

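Call:
carry_out:
  moves:
    - [-0.004, 0, -0.006, 0, 0]
    - [-0.008, 0, -0.005, 0, 0]
    - [-0.014, 0, -0.002, 0, 0]
    - [-0.02, 0, 0.001, 0, 0]
    - [-0.026, 0, 0.004, 0, 0]
    - [-0.032, 0, 0.007, 0, 0]
    - [-0.038, 0, 0.009, 0, 0]
    - [-0.044, 0, 0.012, 0, 0]

```text
clock: 11.6
tcp_pos: [0.583, 0.1628, 0.2687]
orientation: [-2.05, -2.378, -0.008]
contact_force: [-3.4, 14.4, 9.5]
grip_width: 0.0135
gripper_force: 26.1
```

```bash
python3 -c "
from h import *
print('final',end=' ');to([.592-.038*.1465,.1+.038*.989,.103],.147)"
```

```text
final t 11.6 grasp [0.5832 0.1636 0.1137] yaw 0.148 tilt [ 0.0017  0.005  -1.    ] q7 -0.15 F [-3.4 14.4  9.5] w 0.0135 26.1
shift [-0.0262 -0.0007  0.0106] roll 0.001
```

```bash
cat >> h.py <<'E'
def inhand(psi,M=np.array([.592,.100,.085])):
    o=r.get_obs();R=Ro.from_rotvec(o["orientation"]).as_matrix();g=o["tcp_pos"]+R[:,2]*.155
    d=np.array([np.sin(psi),-np.cos(psi),0]);n=np.array([np.cos(psi),np.sin(psi),0])
    for nm in ["wrist","scene"]:
        C=cam(nm);im=r.grab_frame(nm);h=cv2.cvtColor(im,cv2.COLOR_RGB2HSV)
        m=cv2.inRange(h,(8,150,90),(18,255,255))
        k,l,st,_=cv2.connectedComponentsWithStats(m)
        pts=[]
        for i in range(1,k):
            if st[i,4]<12: continue
            v,u=np.nonzero(l==i)
            P=[]
            for p in zip(u,v):
                a,b=ray(C,p); q=a+b*(n@(g-a))/(n@b); P.append(((q-g)@d,q[2]-g[2]))
            P=np.array(P)
            if np.abs(np.median(P,0)).max()<.12: pts.append(P)
        if not pts: print(nm,"none"); continue
        P=np.vstack(pts); c=P.mean(0); w=np.linalg.svd(P-c,full_matrices=False)[2][0]; w*=np.sign(w[0])
        s=(P-c)@w
        print(nm,len(P),"centre",c.round(4),"down angle",np.arctan2(-w[1],w[0]).round(3),"ends",(c+w*s.min()).round(4),(c+w*s.max()).round(4))
E
python3 -c "
from h import *
inhand(.147)
to([.592-.038*.1465,.1+.038*.989,.103],.147)"
```

```text
wrist 294 centre [-0.0718  0.118 ] down angle 1.044 ends [-0.3483  0.5936] [ 0.0076 -0.0184]
scene 49 centre [ 0.0151 -0.0038] down angle 1.318 ends [0.0106 0.0137] [ 0.0191 -0.0193]
t 11.7 grasp [0.5835 0.1621 0.1136] yaw 0.147 tilt [ 0.002   0.0032 -1.    ] q7 -0.15 F [-0.4  5.9  3.3] w 0.0133 25.4
shift [-0.0247 -0.0007  0.0105] roll 0.0
```

Call:
carry_out:
  moves:
    - [-0.003, 0, 0.0015, 0, 0]
    - [-0.006, 0, 0.003, 0, 0]
    - [-0.009, 0, 0.004, 0, 0]
    - [-0.012, 0, 0.0055, 0, 0]
    - [-0.015, 0, 0.007, 0, 0]
    - [-0.018, 0, 0.0085, 0, 0]
    - [-0.018, 0, 0.0085, 0, 0]
    - [-0.018, 0, 0.0085, 0, 0]

```text
clock: 12.5
tcp_pos: [0.5851, 0.154, 0.2628]
orientation: [-2.038, -2.381, -0.024]
contact_force: [-8.4, 28.7, 19.8]
grip_width: 0.0135
gripper_force: 29.7
```

```bash
python3 -c "
from h import *
to([.592-.038*.1465,.1+.038*.989,.103],.147)"
```

```text
t 12.5 grasp [0.5858 0.1566 0.1079] yaw 0.155 tilt [ 0.0041  0.0165 -0.9999] q7 -0.12 F [-8.4 28.7 19.8] w 0.0135 29.7
shift [-0.0189 -0.0023  0.0045] roll 0.008
```

```bash
cat > o.py <<'E'
from h import *
np.set_printoptions(precision=4,suppress=True)
psi=.147;d=np.array([np.sin(psi),-np.cos(psi),0]);n=np.array([np.cos(psi),np.sin(psi),0]);C=cam("scene");M=np.array([.592,.1,.085])
def an(im,g):
    h=cv2.cvtColor(im,cv2.COLOR_BGR2HSV);m=cv2.inRange(h,(8,150,80),(18,255,255))
    v,u=np.nonzero(m); P=[];K=[]
    for p in zip(u,v):
        a,b=ray(C,p);q=a+b*(n@(g-a))/(n@b);t=(q-g)
        if abs(t@d)<.06 and abs(t[2])<.05: P.append((t@d,t[2]));K.append(p)
    P=np.array(P);K=np.array(K); 
    i=np.argsort(P[:,0]); print(len(P),"front pts",np.median(P[i[-8:]],0),"px",np.median(K[i[-8:]],0),"exp px: grip",proj(C,g)[0],"mouth",proj(C,M)[0])
    f=P[P[:,0]>0]; print("fit slope",np.polyfit(f[:,0],f[:,1],1) if len(f)>5 else None)
c=cv2.imread("pics/s5.png");im=np.zeros((480,640,3),np.uint8);im[180:270,250:370]=cv2.resize(c,(120,90),interpolation=cv2.INTER_AREA);an(im,np.array([.5763,.2038,.1254]))
c=cv2.imread("pics/s4.png");im=np.zeros((480,640,3),np.uint8);im[150:330,180:420]=cv2.resize(c,(240,180),interpolation=cv2.INTER_AREA);an(im,np.array([.5752,.2163,.0786]))
im=r.grab_frame("scene")[:,:,::-1].copy();cv2.imwrite("pics/s6.png",im);an(im,np.array([.5858,.1566,.1079]))
to([.5858,.1566,.1079],.147)
E
python3 o.py
```

```text
47 front pts [ 0.0225 -0.0046] px [280. 198.] exp px: grip [274.3576 190.8764] mouth [302.1463 228.488 ]
fit slope [-0.1812 -0.0006]
41 front pts [0.0213 0.0079] px [278.  204.5] exp px: grip [272.9851 201.7195] mouth [302.1463 228.488 ]
fit slope [ 0.3219 -0.0007]
42 front pts [0.0204 0.0006] px [293.  212.5] exp px: grip [287.7455 207.1693] mouth [302.1463 228.488 ]
fit slope [ 0.0113 -0.0022]
t 12.55 grasp [0.5858 0.1565 0.1079] yaw 0.155 tilt [ 0.0041  0.0165 -0.9999] q7 -0.12 F [-9.4 28.2 19.3] w 0.0135 29.7
shift [ 0.0001  0.     -0.    ] roll 0.008
```

Call:
carry_out:
  moves:
    - [0.008, 0, -0.003, 0, 0]
    - [0.015, 0, -0.006, 0, 0]
    - [0.018, 0, -0.009, 0, 0]
    - [0.018, 0, -0.012, 0, 0]
    - [0.018, 0, -0.014, 0, 0]
    - [0.018, 0, -0.014, 0, 0]
    - [0.018, 0, -0.014, 0, 0]
    - [0.018, 0, -0.014, 0, 0]

```text
clock: 13.35
tcp_pos: [0.5825, 0.1598, 0.2729]
orientation: [-2.053, -2.377, 0.002]
contact_force: [-0.9, -2.1, -3.2]
grip_width: 0.0134
gripper_force: 24.6
```

```bash
sed -i '/^c=cv2/d;s/^im=.*/o=r.get_obs();g=o["tcp_pos"]+Ro.from_rotvec(o["orientation"]).as_matrix()[:,2]*.155;im=r.grab_frame("scene")[:,:,::-1].copy();an(im,g)/;/^to(/d' o.py; echo 'to([.592-.038*.1465,.1+.038*.989,.1065],.147);print(o["moment"])' >>o.py;python3 o.py
```

```text
40 front pts [ 0.0212 -0.0015] px [291. 210.] exp px: grip [285.5279 203.8691] mouth [302.1463 228.488 ]
fit slope [ 0.0813 -0.005 ]
t 13.4 grasp [0.5824 0.1599 0.118 ] yaw 0.146 tilt [-0.0008 -0.0003 -1.    ] q7 -0.15 F [ 0.2 -0.8 -2.7] w 0.0137 24.6
shift [-0.0227  0.0008  0.0115] roll -0.001
[-0.2343  0.1177 -0.1088]
```

Call:
carry_out:
  moves:
    - [-0.002, 0, 0.001, 0, 0]
    - [-0.004, 0, 0.002, 0, 0]
    - [-0.006, 0, 0.003, 0, 0]
    - [-0.008, 0, 0.004, 0, 0]
    - [-0.01, 0, 0.005, 0, 0]
    - [-0.012, 0, 0.006, 0, 0]
    - [-0.012, 0, 0.006, 0, 0]
    - [-0.012, 0, 0.006, 0, 0]

```text
clock: 14.2
tcp_pos: [0.5847, 0.1481, 0.2673]
orientation: [2.053, 2.377, 0.001]
contact_force: [1.0, 2.7, 1.6]
grip_width: 0.0135
gripper_force: 25.0
```

```bash
python3 o.py
```

```text
44 front pts [ 0.0197 -0.0031] px [294.  214.5] exp px: grip [288.9607 208.3311] mouth [302.1463 228.488 ]
fit slope [ 0.0291 -0.0045]
t 14.25 grasp [0.5847 0.1481 0.1122] yaw 0.146 tilt [ 0.0005 -0.0001 -1.    ] q7 -0.13 F [1.  2.2 1.6] w 0.0134 25.0
shift [-0.0106  0.0002  0.0057] roll -0.001
[ 0.6408 -0.1904  0.0467]
```

Raising the grip freed it; it now slides with about 2 N. On to the stop.

Call:
carry_out:
  moves:
    - [-0.002, 0, 0.001, 0, 0]
    - [-0.004, 0, 0.002, 0, 0]
    - [-0.006, 0, 0.003, 0, 0]
    - [-0.008, 0, 0.004, 0, 0]
    - [-0.01, 0, 0.005, 0, 0]
    - [-0.012, 0, 0.006, 0, 0]
    - [-0.014, 0, 0.007, 0, 0]
    - [-0.014, 0, 0.007, 0, 0]

```text
clock: 15.05
tcp_pos: [0.5869, 0.136, 0.2615]
orientation: [-2.052, -2.379, -0.005]
contact_force: [-0.5, 5.8, 8.7]
grip_width: 0.0138
gripper_force: 25.9
```

```bash
python3 o.py
```

```text
39 front pts [ 0.0209 -0.0011] px [298.  218.5] exp px: grip [292.4188 212.8387] mouth [302.1463 228.488 ]
fit slope [ 0.1561 -0.0064]
t 15.1 grasp [0.5873 0.1364 0.1064] yaw 0.147 tilt [ 0.0021  0.0026 -1.    ] q7 -0.11 F [-1.6  6.2  7.5] w 0.0135 25.9
shift [ 0.0013 -0.0007 -0.0001] roll 0.0
[1.2511 0.1852 0.0528]
```

Call:
carry_out:
  moves:
    - [-0.002, 0, 0.0, 0, 0]
    - [-0.004, 0, 0.0, 0, 0]
    - [-0.005, 0, 0.0, 0, 0]
    - [-0.006, 0, 0.001, 0, 0]
    - [-0.008, 0, 0.002, 0, 0]
    - [-0.009, 0, 0.002, 0, 0]
    - [-0.009, 0, 0.002, 0, 0]
    - [-0.009, 0, 0.002, 0, 0]

```text
clock: 15.9
tcp_pos: [0.5874, 0.1325, 0.2609]
orientation: [-2.044, -2.379, -0.013]
contact_force: [-7.7, 18.4, 19.6]
grip_width: 0.0134
gripper_force: 27.4
```

```bash
python3 o.py
```

```text
41 front pts [ 0.0208 -0.0024] px [298.5 219.5] exp px: grip [293.0706 213.6214] mouth [302.1463 228.488 ]
fit slope [ 0.0142 -0.0044]
t 15.95 grasp [0.5877 0.134  0.1059] yaw 0.151 tilt [ 0.0014  0.0096 -1.    ] q7 -0.09 F [-6.5 19.4 19.4] w 0.0134 27.4
shift [ 0.0037 -0.0007 -0.0006] roll 0.004
[ 3.8376  1.7358 -0.1675]
```

Call:
carry_out:
  moves:
    - [0, 0, -0.001, 0, 0]
    - [0, 0, -0.002, 0, 0]
    - [0, 0, -0.003, 0, 0]
    - [0, 0, -0.004, 0, 0]
    - [0, 0, -0.005, 0, 0]
    - [0, 0, -0.006, 0, 0]
    - [0, 0, -0.006, 0, 0]
    - [0, 0, -0.006, 0, 0]

```text
clock: 16.75
tcp_pos: [0.5873, 0.1309, 0.2643]
orientation: [-2.045, -2.379, -0.009]
contact_force: [-0.0, 15.7, -2.1]
grip_width: 0.0137
gripper_force: 24.5
```

```bash
python3 o.py
python3 - <<'E'
# collar and mouth in the scene picture: expected pixel of gauge origin, handle front end at collar, if seated
from h import *
im=r.grab_frame("scene");cv2.imwrite("pics/s7.png",im[:,:,::-1])
E
```

```text
39 front pts [ 0.0196 -0.003 ] px [298.5 219. ] exp px: grip [293.3274 213.2079] mouth [302.1463 228.488 ]
fit slope [-0.0931 -0.0039]
t 16.8 grasp [0.5874 0.132  0.1092] yaw 0.151 tilt [ 0.0004  0.0069 -1.    ] q7 -0.09 F [-1.  15.5 -0.5] w 0.0135 24.5
shift [ 0.0057 -0.0001  0.0028] roll 0.004
[ 3.615   0.0788 -0.0099]
```

Call:
carry_out:
  moves:
    - [0, 0, 0.001, 0, 0]
    - [-0.001, 0, 0.002, 0, 0]
    - [-0.002, 0, 0.003, 0, 0]
    - [-0.003, 0, 0.003, 0, 0]
    - [-0.004, 0, 0.003, 0, 0]
    - [-0.004, 0, 0.002, 0, 0]
    - [-0.004, 0, 0.003, 0, 0]
    - [-0.004, 0, 0.003, 0, 0]
  force: 45

```text
clock: 17.65
tcp_pos: [0.5876, 0.1302, 0.2637]
orientation: [-2.041, -2.379, -0.014]
contact_force: [-8.4, 22.8, 18.3]
grip_width: 0.013
gripper_force: 51.6
```

```bash
python3 o.py
python3 - <<'E'
from h import *
C=cam("scene");im=r.grab_frame("scene").astype(int)
a=.4363;psi=.147;d=np.array([np.sin(psi),-np.cos(psi),0]);xt=d*np.cos(a)+np.array([0,0,-np.sin(a)]);M=np.array([.592,.1,.085]);zt=d*np.sin(a)+np.array([0,0,np.cos(a)])
for s in np.arange(-.040,.02,.002):
    p=proj(C,M+xt*s+zt*.015)[0];q=proj(C,M+xt*s)[0];f=lambda p:im[int(round(p[1])),int(round(p[0]))]
    print(round(s*1000),p.round(0),f(p),f(q))
E
```

```text
37 front pts [ 0.0193 -0.0028] px [298.5 219. ] exp px: grip [293.4281 213.3558] mouth [302.1463 228.488 ]
fit slope [ 0.2061 -0.0081]
t 17.7 grasp [0.5876 0.132  0.1087] yaw 0.153 tilt [ 0.0005  0.0114 -0.9999] q7 -0.09 F [-8.5 23.2 19.6] w 0.0128 51.6
shift [ 0.0057 -0.0003  0.0022] roll 0.006
[ 4.5618  1.9757 -0.1957]
-40 [294. 212.] [196 137  91] [ 99 102 110]
-38 [294. 213.] [171 124  87] [90 90 97]
-36 [295. 213.] [209 141  85] [ 95  96 103]
-34 [295. 214.] [213 144  86] [128  95  74]
-32 [296. 215.] [220 149  88] [128  95  74]
-30 [296. 216.] [218 147  85] [206 139  80]
-28 [297. 216.] [216 146  85] [190 129  77]
-26 [297. 217.] [217 147  84] [216 147  84]
-24 [298. 218.] [217 146  85] [206 140  82]
-22 [298. 218.] [217 146  85] [210 141  81]
-20 [299. 219.] [213 143  82] [210 141  81]
-18 [299. 220.] [216 146  84] [214 145  85]
-16 [300. 220.] [213 145  91] [192 141 104]
-14 [300. 221.] [214 145  88] [192 187 201]
-12 [301. 222.] [205 178 175] [192 187 201]
-10 [301. 223.] [211 204 217] [199 196 212]
-8 [302. 223.] [209 204 218] [175 173 188]
-6 [302. 224.] [197 192 208] [146 143 155]
-4 [303. 225.] [148 145 157] [136 135 146]
-2 [303. 225.] [148 145 157] [164 161 174]
0 [304. 226.] [167 165 178] [164 161 174]
2 [304. 227.] [167 165 178] [161 159 172]
4 [305. 228.] [160 159 171] [158 157 169]
6 [305. 228.] [160 159 171] [151 150 159]
8 [306. 229.] [150 149 160] [151 150 159]
10 [306. 230.] [164 162 172] [191 186 199]
12 [307. 230.] [164 160 172] [189 186 200]
14 [307. 231.] [198 193 206] [210 205 216]
16 [308. 232.] [210 207 219] [224 222 231]
18 [308. 233.] [233 232 240] [240 240 244]
```

Call:
carry_out:
  moves:
    - [0.006, 0, -0.002, 0, 0]
    - [0.012, 0, -0.004, 0, 0]
    - [0.02, 0, -0.007, 0, 0]
    - [0.028, 0, -0.011, 0, 0]
    - [0.036, 0, -0.015, 0, 0]
    - [0.044, 0, -0.019, 0, 0]
    - [0.052, 0, -0.023, 0, 0]
    - [0.06, 0, -0.027, 0, 0]
  force: 35

```text
clock: 18.55
tcp_pos: [0.5794, 0.1814, 0.2884]
orientation: [-2.053, -2.377, 0.001]
contact_force: [0.3, -0.4, -5.1]
grip_width: 0.0131
gripper_force: 48.5
```

```bash
python3 o.py
```

```text
39 front pts [ 0.0205 -0.0021] px [285. 200.] exp px: grip [279.6508 193.8523] mouth [302.1463 228.488 ]
fit slope [ 0.0052 -0.0047]
t 18.6 grasp [0.5793 0.1836 0.1341] yaw 0.148 tilt [ 0.0002  0.0015 -1.    ] q7 -0.19 F [-0.2  0.2 -4. ] w 0.0129 48.6
shift [-0.0466  0.0003  0.0275] roll 0.001
[0.3127 0.0619 0.0204]
```

Call:
carry_out:
  moves:
    - [0.008, 0, -0.002, 0, 0]
    - [0.018, 0, -0.005, 0, 0]
    - [0.028, 0, -0.01, 0, 0]
    - [0.038, 0, -0.015, 0, 0]
    - [0.048, 0, -0.02, 0, 0]
    - [0.058, 0, -0.026, 0, 0]
    - [0.068, 0, -0.031, 0, 0]
    - [0.078, 0, -0.037, 0, 0]

```text
clock: 19.4
tcp_pos: [0.5681, 0.2589, 0.3256]
orientation: [-2.053, -2.378, 0.0]
contact_force: [-0.3, -0.1, -1.0]
grip_width: 0.013
gripper_force: 48.9
```

```bash
python3 o.py
```

```text
38 front pts [ 0.0197 -0.0022] px [264.  169.5] exp px: grip [259.1764 163.9181] mouth [302.1463 228.488 ]
fit slope [ 0.1603 -0.0062]
t 19.45 grasp [0.5681 0.2615 0.1717] yaw 0.148 tilt [ 0.0012  0.0023 -1.    ] q7 -0.32 F [-0.3  1.8 -0.2] w 0.013 48.9
shift [-0.1254 -0.0003  0.065 ] roll 0.001
[-0.0047  0.0232  0.0177]
```

Call:
carry_out:
  moves:
    - [-0.01, -0.025, 0, 0.04, 0]
    - [-0.02, -0.05, 0, 0.08, 0]
    - [-0.03, -0.075, 0, 0.12, 0]
    - [-0.04, -0.1, 0, 0.16, 0]
    - [-0.05, -0.125, 0, 0.2, 0]
    - [-0.062, -0.1483, 0, 0.22, 0]
    - [-0.062, -0.1483, 0, 0.22, 0]
    - [-0.062, -0.1483, 0, 0.22, 0]

```text
clock: 20.25
tcp_pos: [0.4307, 0.1751, 0.3256]
orientation: [2.302, 2.138, 0.002]
contact_force: [0.1, 1.1, -0.2]
grip_width: 0.0126
gripper_force: 49.0
```

```bash
python3 -c "
from h import *
to([.4305,.178,.085],-.073)
# handle axis seen by scene camera
inhand(-.073)"
```

```text
t 20.25 grasp [0.4308 0.1752 0.1706] yaw -0.074 tilt [ 9.e-04  7.e-04 -1.e+00] q7 -0.54 F [ 0.1  1.1 -0.2] w 0.0126 49.0
shift [ 0.0027 -0.0006  0.0856] roll -0.001
wrist 359 centre [-0.0628  0.094 ] down angle 1.15 ends [-0.3829  0.8092] [ 0.1331 -0.3436]
scene 107 centre [0.0054 0.0095] down angle -0.964 ends [-0.0235 -0.0321] [0.0275 0.0414]
```

Call:
carry_out:
  moves:
    - [0.003, 0, 0.03, 0, 0]
    - [0.003, 0, 0.06, 0, 0]
    - [0.003, 0, 0.08, 0, 0]
    - [0.003, 0, 0.088, 0, 0]
    - [0.003, 0, 0.092, 0, 0]
    - [0.003, 0, 0.096, 0, 0]
    - [0.003, 0, 0.1, 0, 0]
    - [0.003, 0, 0.104, 0, 0]
  force: 20

```text
clock: 21.15
tcp_pos: [0.4315, 0.1801, 0.2222]
orientation: [-2.3, -2.138, -0.004]
contact_force: [-4.4, 6.3, 8.1]
grip_width: 0.0129
gripper_force: 50.1
```

```bash
python3 -c "
from h import *
to([.4305,.178,.0485],-.073);print(r.get_obs()['moment'])"
```

```text
t 21.15 grasp [0.4316 0.1805 0.0672] yaw -0.073 tilt [ 0.0011  0.0028 -1.    ] q7 -0.5 F [-4.4  6.3  8.1] w 0.0129 50.1
shift [-0.0026 -0.001   0.0187] roll -0.0
[ 0.60518364  0.89374313 -0.25920686]
```

Call:
carry_out:
  moves:
    - [0, 0, 0.003, 0, 0]
    - [0, 0, 0.006, 0, 0]
    - [0, 0, 0.009, 0, 0]
    - [0, 0, 0.012, 0, 0]
    - [0, 0, 0.012, 0, 0]
    - [0, 0, 0.012, 0, 0]
    - [0, 0, 0.012, 0, 0]
    - [0, 0, 0.012, 0, 0]

```text
clock: 21.95
tcp_pos: [0.4315, 0.1804, 0.2106]
orientation: [-2.3, -2.138, -0.005]
contact_force: [-4.7, 5.5, 10.7]
grip_width: 0.0131
gripper_force: 50.9
```

```bash
python3 -c "
from h import *
to([.4305,.178,.0485],-.073);print(r.get_obs()['moment'])"
```

```text
t 21.95 grasp [0.4317 0.181  0.0556] yaw -0.073 tilt [ 0.0013  0.0033 -1.    ] q7 -0.49 F [-4.7  5.5 10.7] w 0.0131 50.9
shift [-0.0031 -0.0009  0.0071] roll 0.0
[ 0.79336094  1.06782677 -0.2879778 ]
```

Call:
carry_out:
  moves:
    - [0, 0, 0.002, 0, 0]
    - [0, 0, 0.004, 0, 0]
    - [0, 0, 0.006, 0, 0]
    - [0, 0, 0.007, 0, 0]
    - [0, 0, 0.008, 0, 0]
    - [0, 0, 0.008, 0, 0]
    - [0, 0, 0.008, 0, 0]
    - [0, 0, 0.008, 0, 0]

```text
clock: 22.75
tcp_pos: [0.4308, 0.1804, 0.2028]
orientation: [-2.298, -2.139, -0.003]
contact_force: [-8.7, 4.7, 18.0]
grip_width: 0.013
gripper_force: 53.2
```

```bash
python3 -c "
from h import *
to([.4305,.178,.0485],-.073);print(r.get_obs()['moment'])"
```

```text
t 22.75 grasp [0.4308 0.1809 0.0478] yaw -0.071 tilt [-3.0e-04  2.8e-03 -1.0e+00] q7 -0.49 F [-8.7  4.7 18. ] w 0.013 53.2
shift [-0.0029 -0.0001 -0.0007] roll 0.002
[0.52753657 1.83289039 0.08469694]
```

Call:
carry_out:
  moves:
    - [0, 0, 0, 0, 0.035]
    - [0, 0, 0, 0, 0.035]
    - [0, 0, 0, 0, 0.035]
    - [0, 0, 0, 0, 0.035]
    - [0, 0, 0, 0, 0.035]
    - [0, 0, 0, 0, 0.035]
    - [0, 0, 0, 0, 0.035]
    - [0, 0, 0, 0, 0.035]

```text
clock: 23.55
tcp_pos: [0.4308, 0.1781, 0.2011]
orientation: [-2.302, -2.138, 0.0]
contact_force: [0.6, -0.6, -0.7]
grip_width: 0.0351
gripper_force: 0.0
```

Run:
```python
from h import *
to([.4305,.178,.0485],-.073)
import pickle
W=cam('wrist');im=r.grab_frame('wrist');S=cam('scene');sc=r.grab_frame('scene')
for C,i,nm in[(W,im,'w'),(S,sc,'s')]:
    h=cv2.cvtColor(i,cv2.COLOR_RGB2HSV);m=cv2.inRange(h,(8,150,80),(18,255,255));k,l,st,c=cv2.connectedComponentsWithStats(m)
    for j in np.argsort(-st[1:,4])[:3]+1:
        v,u=np.nonzero(l==j);P=np.c_[u,v].astype(float);q=P-P.mean(0);w=np.linalg.svd(q,full_matrices=False)[2][0];s=q@w
        a,b=P.mean(0)+w*s.min(),P.mean(0)+w*s.max();print(nm,st[j],onz(C,a,.05).round(4),onz(C,b,.05).round(4))
```

```text
t 23.55 grasp [0.4308 0.1781 0.0461] yaw -0.074 tilt [-1.e-04 -1.e-04 -1.e+00] q7 -0.49 F [ 0.6 -0.6 -0.7] w 0.0351 0.0
shift [-0.0001 -0.0003 -0.0024] roll -0.001
w [ 300  170   37  213 5395] [0.4358 0.2426 0.05  ] [0.4294 0.1537 0.05  ]
w [302 170   7   4  11] [0.4322 0.2427 0.05  ] [0.4302 0.2419 0.05  ]
w [329 172   1   1   1] [0.4396 0.2416 0.05  ] [0.4396 0.2416 0.05  ]
s [417 218  17  13 142] [0.849  0.0025 0.05  ] [ 0.8764 -0.0212  0.05  ]
s [220 233   9  15  63] [0.4331 0.2125 0.05  ] [0.4281 0.1656 0.05  ]
s [382   0   4  15  37] [1.4039 0.9571 0.05  ] [1.3395 0.8747 0.05  ]
```

Call:
carry_out:
  moves:
    - [0, 0, -0.001, 0, 0]
    - [0, 0, -0.001, 0, 0]
    - [0, 0, -0.001, 0, 0]
    - [0, 0, -0.001, 0, 0]
    - [0, 0, -0.001, 0, 0]
    - [0, 0, -0.011, 0, 0]
    - [0, 0, -0.03, 0, 0]
    - [0, 0, -0.05, 0, 0]
  force: 60

```text
clock: 24.45
tcp_pos: [0.4307, 0.178, 0.252]
orientation: [-2.302, -2.138, 0.001]
contact_force: [0.4, 0.1, -0.3]
grip_width: 0.0132
gripper_force: 58.6
```

Call:
carry_out:
  moves:
    - [0, 0, -0.02, 0, 0]
    - [0, 0, -0.045, 0, 0]
    - [0, 0, -0.07, 0, 0]
    - [0, 0, -0.09, 0, 0]
    - [0, 0, -0.105, 0, 0]
    - [0, 0, -0.11, 0, 0]
    - [0, 0, -0.11, 0, 0]
    - [0, 0, -0.11, 0, 0]

```text
clock: 25.25
tcp_pos: [0.4305, 0.1779, 0.3606]
orientation: [-2.302, -2.138, 0.002]
contact_force: [-0.2, -0.7, 0.1]
grip_width: 0.0127
gripper_force: 58.7
```

```bash
cat > f.py <<'E'
from h import *
to([.4305,.178,.2],-.073)
C=cam("scene");im=r.grab_frame("scene").astype(np.uint8);cv2.imwrite("pics/s9.png",im[:,:,::-1])
psi=-.073;n=np.array([np.cos(psi),np.sin(psi),0]);d=np.array([np.sin(psi),-np.cos(psi),0])
o=r.get_obs();g=o["tcp_pos"]-[0,0,.155]
h=cv2.cvtColor(im,cv2.COLOR_RGB2HSV);m=cv2.inRange(h,(8,150,80),(18,255,255));k,l,st,c=cv2.connectedComponentsWithStats(m)
for j in range(1,k):
    v,u=np.nonzero(l==j);P=[]
    for p in zip(u,v):
        a,b=ray(C,p);q=a+b*(n@(g-a))/(n@b)-g;P.append((q@d,q[2]))
    P=np.array(P)
    if st[j,4]>3 and np.abs(P.mean(0)).max()<.1:
        print(st[j],P.mean(0).round(4),np.polyfit(P[:,0],P[:,1],1).round(3),P.min(0).round(3),P.max(0).round(3))
W=cam("wrist");i=r.grab_frame("wrist");h=cv2.cvtColor(i,cv2.COLOR_RGB2HSV);m=cv2.inRange(h,(8,150,80),(18,255,255));k,l,st,c=cv2.connectedComponentsWithStats(m)
print("wrist",st[1+np.argmax(st[1:,4])])
E
python3 f.py
```

```text
t 25.25 grasp [0.4304 0.1779 0.2056] yaw -0.074 tilt [-9.e-04 -5.e-04 -1.e+00] q7 -0.56 F [-0.2 -0.7  0.1] w 0.0127 58.7
shift [0.0002 0.0001 0.0056] roll -0.001
[211 182   9  18  67] [-0.0017  0.0111] [0.548 0.012] [-0.03  -0.025] [0.034 0.032]
wrist [ 301  170   37  211 5199]
```

```bash
python3 -c "
from bench import r
print(r.hand_in())"
```

```text
the job is handed in; nothing more can be done
None
```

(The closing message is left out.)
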